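Hold a field probe centred through the bore of a wound coil

ROBOT

A 6-joint arm with a two-finger parallel gripper is mounted at the origin on a cart in front of the work surface, level with it; the furniture and walls round the work are solid. World frame = base frame: x ahead of the robot, y to its left, z up, the work surface at z = 0. Lengths are in m, angles in rad, forces in N, time in s.
With the tool pointing down it reaches from about 0.375 to 0.925 m from the base axis. Payload 5.7 kg.
Tool frame: the origin (TCP) lies midway between the tips of the shut fingers; the grasp point (between the pads) lies 19 mm behind it; z points along the fingers, y is the line along which they close (so a half turn about z gives the same grasp; the last joint's range is limited). The gripper opens to 88 mm and grips with 3 to 60 N. Pads are 20 mm wide; open, the fingers measure 115 mm over their backs; the gripper's body (75 mm by 178 mm) begins 61 mm behind the grasp point.
Start: joints at [-0.115, 0.359, 1.51, -0, 1.272, -0.115], TCP at [0.6, -0, 0.223] pointing down, gripper open.
Joint ranges: [-2.97, 2.97], [-1.01, 2.36], [0.21, 2.38], [-0.96, 4.11], [0.2, 2.71], [-2.98, 2.98]. Speed limits (rad/s): [2.39, 2.39, 3.14, 3.14, 3.14, 3.14].

INTERFACE

Orientations are given as a unit quaternion [x, y, z, w].
In Python, from bench import move_ptp, servo_line, goto_joints, move_gripper, sleep, inverse_kinematics, capture, PlanningError, close_job, spot_in, silhouettes, current_clock, current_joint_pos, current_qvel, current_joint_torque, current_position, current_orientation, current_force, current_torque, current_finger_gap, current_grip_force gives the robot as it stands. Calls block until the motion is done:
- move_ptp(position, orientation): joint-space move of the TCP to a pose.
- servo_line(position, orientation=None, rate=0.15, contact_N=None): straight line of the TCP; orientation=None keeps the orientation; rate is the mean speed in m/s. With contact_N (N) it stops when the force on the tool has changed by that much, and returns True; else False.
- goto_joints(angles): joint-space move.
- move_gripper(opening): finger opening in m; the grip force is fixed at half the most; returns when the fingers have stopped.
- sleep(seconds).
- inverse_kinematics(position, orientation): joint angles nearest the present ones, or None.
- capture(name): name is "scene" or "side" or "wrist"; returns a dict with "image" (420x560x3 uint8, blue, green, red), "range_z" (420x560 float32, m along the optical axis (not along the pixel's ray), 0 where there is no reading), "intrinsics" (3x3 intrinsics, pixels), "R" (3x3) and "t" (3): a world point X has camera coordinates R X + t. Camera axes: x right, y down, z forward; pixel columns grow to the right and rows downward; lengths in m; the calibration is good to about 2 mm. The wrist camera is an equidistant fisheye: a pixel r from the principal point sees the ray r / f radians off the axis. A picture is of the moment at which its call begins.
A pose or a line that the arm cannot do raises PlanningError and nothing moves.
- close_job(): hands the job in; it is judged then, once.
Trained networks look in the newest picture that a camera, given by its name, has taken for a name from the list of things; names that differ only in an ending like _2 or _b are one class to them, and where a whole thing is asked for, a point or a joint stands for the part that bears it (a point fixed in the world has none). Each returns a list of dicts, best first, with "conf" (0 to 1); they miss things now and then, are a little off and sometimes report something else, mostly with a low value. They report only what shows in the picture. A call takes as long as a camera call. They do not tell look-alikes from the thing itself.
- spot_in(camera, query): "xy" ([column, row] in pixels, amid what is visible of it).
- silhouettes(camera, query): "region" (420x560 bool, what is visible of it) and "xy" ([column, row] in pixels, amid what is visible of it).
Readings, each from a call of its own:
- current_clock(): time.
- current_joint_pos(): joint angles.
- current_qvel(): joint speeds.
- current_joint_torque(): joint torques, N m.
- current_position(): TCP position.
- current_orientation(): TCP orientation.
- current_force(): force on the tool from outside, world axes, zero at the start.
- current_torque(): the same for the moment, N m.
- current_finger_gap(): finger opening in m.
- current_grip_force(): force on a finger pad.
Only numpy, scipy, OpenCV 4.12 (cv2) and the standard library are available. Lean on these libraries where they do the work, as an engineer would, in place of code of your own. Each camera call takes 0.05 s, during which the arm holds its last target. There are 200 camera calls.

TASK

Slide the taller of the two wound coils straight up off its post, set it flat in the round nest of the raised test stand, and let go of it. Then draw the field probe out of its holder and lower its stem down through the coil's bore, touching neither the coil nor the stand with the probe, until the tip sticks out about 10 mm below the coil. Finish still holding the probe there in the gripper, still, upright and centred in the bore, with the shorter coil and the other things left undisturbed.

Things in the scene. Friction and masses are not known exactly. Their poses are not given: they have to be found in the camera images.
- tall_coil: the taller wound coil: copper winding between two round black flanges 50 mm across and 4 mm thick, winding 45 mm across, 44 mm tall, 26 mm bore right through; 0.08 to 0.17 kg, loose. It starts round one of the rack's posts, standing on the rack's base. Origin: centre of its underside, z up along the bore. Round: any yaw of grasp will do.
- short_coil: the shorter coil, same look, flanges and bore but 26 mm tall, round the rack's other post. Origin: centre of its underside. It stays there.
- rack: fixed coil rack: grey base 66 x 172 x 8 mm (x, y, z of its own frame) with two upright metal posts 16 mm in diameter, 60 mm tall from the table, rounded on top, at y = +52 and -52 mm. Origin: centre of its underside. Which coil is on which post varies; the coils have about 5 mm of play round the posts.
- stand: fixed raised test stand: black foot 90 x 90 x 4 mm, four steel legs, aluminium seat plate 90 x 90 mm with its top 46 mm over the table, a round 33 mm hole through the plate, and on it a round steel wire ring 55 mm inside, 71 mm outside and 6 mm high (rounded top, so it guides a coil in), which is the nest. Below the plate (6 mm thick) there is 36 mm of open space down to the foot. Origin: centre of its underside.
- nest (a point): centre of the nest on the top face of the stand's seat plate; the coil's underside rests here. z up.
- holder: fixed probe holder: foot 60 x 60 x 4 mm, four legs, top plate 50 x 50 mm with its top 74 mm over the table and a 15 mm hole in which the probe hangs. Origin: centre of its underside.
- probe: field probe, 118 mm long, 0.04 to 0.085 kg, loose, hanging upright in the holder by its collar, with about 3 mm of play sideways. From the bottom up: round steel stem 8 mm in diameter and 68 mm long, round black collar 22 mm across and 6 mm high, square grey grip 16 x 16 mm from 72 to 118 mm above the tip (faces along its own x and y). Origin: the centre of the stem's tip (lower end), z up along the stem to the grip.
- wick_reel: bystander, loose: small round reel of braid, 38 mm across, 10 mm high. Origin: centre of its underside.
- relay_board: bystander, loose: small circuit board with a row of relays, 22 x 60 x 14 mm. Origin: centre of its underside.
- wood_block: bystander, loose: scrap of wood, 30 x 55 x 20 mm. Origin: centre of its underside.
Things that resemble listed ones, but are neither listed nor needed, are in the scene too. What is shaped like the holder but pink is not meant.

How it is judged:
By the outcome, as a careful person would: the job done as asked, in the order asked, and still so for the second after the job is handed in, while the arm keeps its last pose, push and grip.
It also fails if it takes over 67 s, if anything falls off the work surface, if the arm or the gripper's body presses on something with over 40 N, if the wrist force passes 120 N, or if a joint passes its speed limit or range.

## Working session

There is one attempt and no reset: what is moved stays moved. The work goes in short steps, each a Python script; the robot and the scene stay as the last script left them, time stands still between calls to the robot, and variables do not carry over. Pictures are saved under pics/ and viewed, at most 10 in all, crops included, and the job is handed in when it is done.

```bash
ls; mkdir -p pics
python3 - <<'E'
from bench import *
import cv2,numpy as np
a=capture("scene");b=capture("side")
for n,c in(("scene",a),("side",b)):
    cv2.imwrite(f"pics/{n}0.png",c["image"]); np.savez(f"{n}0.npz",**c)
    print(n,c["intrinsics"].tolist(),(-c["R"].T@c["t"]).round(3),c["R"][2].round(2))
for n in("scene","side"):
  for q in("tall_coil","short_coil","rack","stand","holder","probe","wick_reel","relay_board","wood_block"):
    print(n,q,[(np.round(d["xy"]).tolist(),round(d["conf"],2)) for d in spot_in(n,q)])
print(current_clock())
E
```

```text
pics
scene [[433.91149378295853, 0.0, 275.18153977133124], [0.0, 433.91149378295853, 210.8396801992525], [0.0, 0.0, 1.0]] [-0.056 -0.471  0.543] [ 0.7   0.41 -0.59]
side [[487.20501347507957, 0.0, 282.15915193940117], [0.0, 487.20501347507957, 215.44267078918702], [0.0, 0.0, 1.0]] [0.354 0.789 0.592] [ 0.18 -0.86 -0.49]
scene tall_coil [([175.0, 190.0], 0.92)]
scene short_coil [([208.0, 211.0], 0.88)]
scene rack [([192.0, 211.0], 0.6)]
scene stand [([277.0, 250.0], 0.63)]
scene holder [([353.0, 236.0], 0.71), ([397.0, 276.0], 0.69)]
scene probe [([406.0, 241.0], 0.78)]
scene wick_reel [([223.0, 270.0], 0.66)]
scene relay_board [([281.0, 188.0], 0.59)]
scene wood_block [([338.0, 207.0], 0.78)]
side tall_coil [([269.0, 308.0], 0.73), ([313.0, 187.0], 0.59)]
side short_coil [([282.0, 281.0], 0.69)]
side rack [([283.0, 301.0], 0.91), ([316.0, 228.0], 0.4)]
side stand [([319.0, 230.0], 0.81)]
side holder [([292.0, 198.0], 0.78), ([312.0, 188.0], 0.66), ([246.0, 217.0], 0.49)]
side probe []
side wick_reel [([350.0, 257.0], 0.47), ([322.0, 164.0], 0.2)]
side relay_board [([224.0, 250.0], 0.7)]
side wood_block [([247.0, 218.0], 0.53)]
1.0
```

View pics/scene0.png

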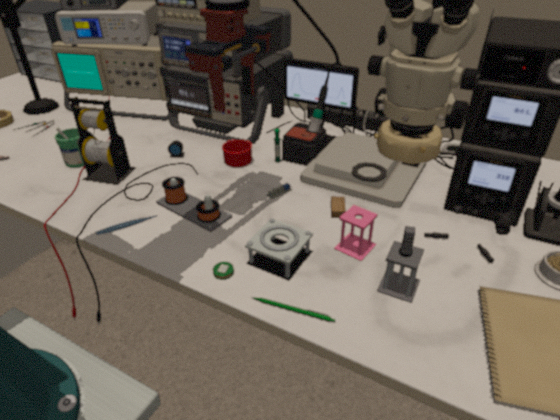

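View pics/side0.png

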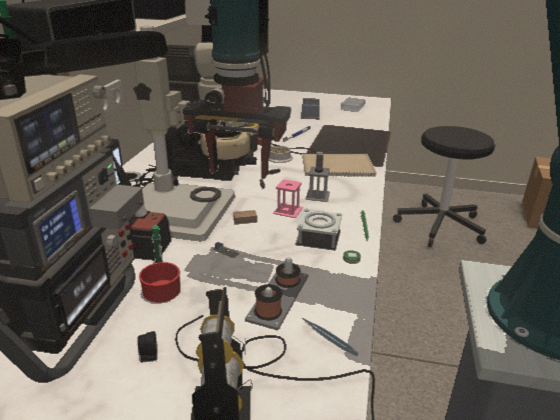

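The scene view shows the tall coil at (175,190), the short coil at (208,211), the stand at (280,245) and the grey holder with the probe at (402,265). Look-alikes are the pink holder (357,232), the yellow spool stand (95,140), the loose ring on the microscope base (368,172), and the short coil against the tall one. I choose the coil at (175,190) and the probe at (406,241). The side view agrees: tall coil (269,302), short coil (288,272), stand (320,225), grey holder (318,180) and pink holder (289,198).

```bash
cat > h.py <<'E'
from bench import *
import numpy as np,cv2
def cloud(c):
    K=c["intrinsics"];z=c["range_z"];v,u=np.mgrid[:420,:560]
    P=np.stack([(u-K[0,2])/K[0,0]*z,(v-K[1,2])/K[1,1]*z,z],-1)
    X=(P-c["t"])@c["R"]; X[z==0]=np.nan
    return X
def circ(p):
    A=np.c_[2*p,np.ones(len(p))];s=np.linalg.lstsq(A,(p**2).sum(1),rcond=None)[0]
    return s[:2],np.sqrt(s[2]+s[:2]@s[:2])
E
python3 - <<'E'
from h import *
sils={}
for n in("scene","side"):
  c=np.load(n+"0.npz");X=cloud(c);print(n)
  capture(n)
  for q in("tall_coil","short_coil","rack","stand","holder","probe"):
    for d in silhouettes(n,q)[:3]:
      p=X[d["region"]];p=p[~np.isnan(p[:,0])]
      if len(p)<10: continue
      print(q,round(d["conf"],2),d["xy"].round() if hasattr(d["xy"],"round") else d["xy"],len(p),"lo",np.percentile(p,3,0).round(3),"hi",np.percentile(p,97,0).round(3))
      zs=np.percentile(p[:,2],98)
      h,e=np.histogram(p[:,2],np.arange(-.005,.14,.005));print("  z",{round(float(e[i]),3):int(h[i]) for i in range(len(h)) if h[i]>5})
  np.save(n+"X.npy",X)
s=cv2.imread("pics/scene0.png")
cv2.imwrite("pics/crop1.png",cv2.resize(s[160:310,140:440],None,fx=2.6,fy=2.6,interpolation=2))
E
```

```text
scene
tall_coil 0.87 [173.6, 193.2] 508 lo [0.492 0.094 0.011] hi [0.532 0.133 0.053]
  z {0.005: 11, 0.01: 67, 0.015: 39, 0.02: 39, 0.025: 43, 0.03: 38, 0.035: 40, 0.04: 52, 0.045: 31, 0.05: 146}
short_coil 0.81 [209.0, 207.9] 433 lo [ 0.476 -0.007  0.01 ] hi [0.52  0.036 0.036]
  z {0.005: 14, 0.01: 70, 0.015: 41, 0.02: 52, 0.025: 41, 0.03: 159, 0.035: 49}
rack 0.6 [194.7, 212.3] 1068 lo [ 0.467 -0.021  0.002] hi [0.537 0.14  0.057]
  z {-0.005: 15, 0.0: 86, 0.005: 735, 0.01: 67, 0.03: 19, 0.035: 19, 0.04: 16, 0.045: 17, 0.05: 42, 0.055: 43, 0.06: 9}
rack 0.36 [337.5, 205.6] 307 lo [ 0.622 -0.226  0.001] hi [ 0.676 -0.19   0.022]
  z {0.0: 17, 0.005: 23, 0.01: 25, 0.015: 93, 0.02: 147}
stand 0.77 [280.3, 251.0] 2799 lo [ 0.419 -0.216  0.002] hi [ 0.507 -0.13   0.052]
  z {-0.005: 28, 0.0: 710, 0.005: 283, 0.01: 26, 0.015: 28, 0.02: 23, 0.025: 23, 0.03: 26, 0.035: 8, 0.04: 182, 0.045: 1144, 0.05: 318}
holder 0.81 [351.8, 235.1] 1469 lo [ 0.532 -0.31   0.001] hi [ 0.601 -0.257  0.075]
  z {-0.005: 19, 0.0: 428, 0.005: 195, 0.01: 32, 0.015: 36, 0.02: 25, 0.025: 31, 0.03: 32, 0.035: 27
[... 1464 characters left out ...]
2] 462 lo [ 0.472 -0.411  0.   ] hi [ 0.522 -0.355  0.075]
  z {-0.005: 10, 0.0: 142, 0.005: 34, 0.01: 15, 0.015: 13, 0.02: 17, 0.025: 11, 0.03: 11, 0.035: 13, 0.04: 13, 0.045: 13, 0.05: 11, 0.055: 7, 0.06: 9, 0.065: 18, 0.07: 116, 0.075: 9}
holder 0.6 [295.1, 198.3] 775 lo [ 0.531 -0.398 -0.001] hi [ 0.591 -0.252  0.075]
  z {-0.005: 65, 0.0: 237, 0.005: 41, 0.01: 20, 0.015: 20, 0.02: 17, 0.025: 22, 0.03: 18, 0.035: 22, 0.04: 22, 0.045: 15, 0.05: 19, 0.055: 13, 0.06: 11, 0.065: 30, 0.07: 192, 0.075: 11}
probe 0.66 [315.6, 161.4] 162 lo [ 0.49  -0.592  0.012] hi [ 0.513 -0.372  0.124]
  z {0.075: 15, 0.08: 11, 0.085: 14, 0.09: 11, 0.095: 15, 0.1: 11, 0.105: 13, 0.11: 13, 0.115: 12, 0.12: 20}
```

View pics/crop1.png

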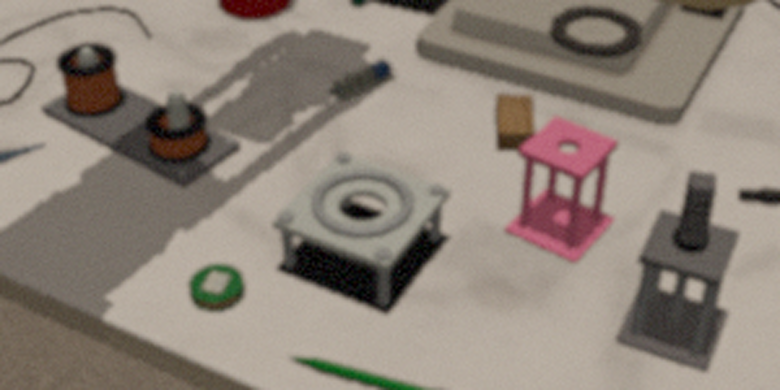

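The crop confirms the choice. The tall coil is at crop (90,80), with its top about 52 mm up. The short coil is at (178,128), the real probe is in the grey holder at (690,250), and the pink holder at (568,190) is empty.

Run:
```python
from h import *
from scipy.optimize import least_squares
q0=current_orientation();print("q",q0,current_position())
Xs=[np.load(n+"X.npy").reshape(-1,3) for n in("scene","side")]
Xs=[x[~np.isnan(x[:,0])] for x in Xs]
def box(x,c,r,z0,z1): return x[(np.hypot(*(x[:,:2]-c).T)<r)&(x[:,2]>z0)&(x[:,2]<z1)]
for i,x in enumerate(Xs+[np.vstack(Xs)]):
  print("== ",["scene","side","both"][i])
  for n,c,z0,z1,ztop in(("tall",(.514,.117),.012,.056,.052),("short",(.498,.015),.012,.038,.034)):
    p=box(x,np.array(c),.034,z0,z1)
    # side wall/flange: model flange r .025 outer near bands; winding r .0225
    zz=p[:,2]-.008;H=ztop-.008
    w=p[(zz>.007)&(zz<H-.007)]
    f=lambda s:np.hypot(*(w[:,:2]-s).T)-.0225
    s=least_squares(f,c,loss="soft_l1",f_scale=.001);print(n,"winding",s.x.round(4),len(w),np.std(s.fun).round(4))
    t=p[p[:,2]>ztop-.002];r=cv2.minEnclosingCircle(t[:,:2].astype(np.float32));print("  topflange",np.round(r,4),np.median(t[:,2]).round(4))
  p=box(x,np.array((.463,-.173)),.06,.040,.060)
  ring=p[p[:,2]>.0495];d=np.hypot(*(ring[:,:2]-ring[:,:2].mean(0)).T)
  f=lambda s:np.hypot(*(ring[:,:2]-s).T)-.0315
  s=least_squares(f,(.463,-.173),loss="soft_l1",f_scale=.002);print("nest ring",s.x.round(4),len(ring),np.std(s.fun).round(4))
  pl=p[(p[:,2]>.043)&(p[:,2]<.05)];print("  plate rect",[np.round(a,4) for a in cv2.minAreaRect(pl[:,:2].astype(np.float32))],np.median(pl[:,2]))
  p=box(x,np.array((.498,-.386)),.03,.084,.121)
  print("grip rect",[np.round(a,4) for a in cv2.minAreaRect(p[:,:2].astype(np.float32))],len(p))
  t=box(x,np.array((.498,-.386)),.03,.121,.13);print("  grip top",t[:,:2].mean(0).round(4),len(t),np.median(t[:,2]))
  def f(s):
    R=np.array([[np.cos(s[2]),np.sin(s[2])],[-np.sin(s[2]),np.cos(s[2])]]);l=(p[:,:2]-s[:2])@R.T
    return np.abs(l).max(1)-.008
  for y in(0,.4,.8,1.2):
    s=least_squares(f,(*p[:,:2].mean(0),y),loss="soft_l1",f_scale=.001);print("  grip fit",s.x.round(4),s.cost)
  h=box(x,np.array((.498,-.386)),.04,.069,.0755);print("  holder plate",[np.round(a,4) for a in cv2.minAreaRect(h[:,:2].astype(np.float32))])
```

```text
q [ 7.07092812e-01  7.07120749e-01 -1.94564148e-05 -2.37646978e-05] [ 5.99979369e-01 -1.77731391e-06  2.22647058e-01]
==  scene
tall winding [0.5158 0.1175] 251 0.0018Traceback (most recent call last):
  File "<stdin>", line 16, in <module>
    return _wrapfunc(a, 'round', decimals=decimals, out=out)
    return _wrapit(obj, method, *args, **kwds)
    conv = _array_converter(obj)
ValueError: setting an array element with a sequence. The requested array has an inhomogeneous shape after 1 dimensions. The detected shape was (2,) + inhomogeneous part.
```

```bash
cat > fit.py <<'E'
from h import *
from scipy.optimize import least_squares
import sys
Xs=[np.load(n+"X.npy").reshape(-1,3) for n in("scene","side")]
Xs=[x[~np.isnan(x[:,0])] for x in Xs]
rect=lambda p:[np.round(a,4).tolist() for a in cv2.minAreaRect(p[:,:2].astype(np.float32))]
def box(x,c,r,z0,z1): return x[(np.hypot(*(x[:,:2]-c).T)<r)&(x[:,2]>z0)&(x[:,2]<z1)]
for i,x in enumerate(Xs+[np.vstack(Xs)]):
  print("== ",["scene","side","both"][i])
  for n,c,z0,z1,ztop in(("tall",(.514,.117),.012,.056,.052),("short",(.498,.015),.012,.038,.034)):
    p=box(x,np.array(c),.034,z0,z1);zz=p[:,2]-.008;H=ztop-.008
    w=p[(zz>.007)&(zz<H-.007)]
    s=least_squares(lambda s:np.hypot(*(w[:,:2]-s).T)-.0225,c,loss="soft_l1",f_scale=.001);print(n,"winding",s.x.round(4),len(w),np.std(s.fun).round(4))
    t=p[p[:,2]>ztop-.002];r=cv2.minEnclosingCircle(t[:,:2].astype(np.float32));print("  topflange",np.round(r[0],4),round(r[1],4),np.median(t[:,2]).round(4))
  p=box(x,np.array((.463,-.173)),.06,.040,.060)
  ring=p[p[:,2]>.0495]
  s=least_squares(lambda s:np.hypot(*(ring[:,:2]-s).T)-.0315,(.463,-.173),loss="soft_l1",f_scale=.002);print("nest ring",s.x.round(4),len(ring),np.std(s.fun).round(4))
  pl=p[(p[:,2]>.043)&(p[:,2]<.05)];
  if len(pl): print("  plate rect",rect(pl),np.median(pl[:,2]))
  p=box(x,np.array((.498,-.386)),.03,.084,.121)
  t=box(x,np.array((.498,-.386)),.03,.121,.13);print("  grip top",t[:,:2].mean(0).round(4),len(t),np.median(t[:,2]))
  def f(s):
    R=np.array([[np.cos(s[2]),np.sin(s[2])],[-np.sin(s[2]),np.cos(s[2])]]);l=(p[:,:2]-s[:2])@R.T
    return np.abs(l).max(1)-.008
  for y in(0,.4,.8,1.2):
    s=least_squares(f,(*p[:,:2].mean(0),y),loss="soft_l1",f_scale=.001);print("  grip fit",s.x.round(4),s.cost)
  h=box(x,np.array((.498,-.386)),.04,.069,.0755);print("  holder plate",rect(h))
E
python3 fit.py
```

```text
==  scene
tall winding [0.5158 0.1175] 251 0.0018
  topflange [0.514  0.1161] 0.026 0.0523
short winding [0.5002 0.0161] 110 0.0027
  topflange [0.4988 0.0158] 0.0254 0.0343
nest ring [ 0.4626 -0.173 ] 348 0.0067
  plate rect [[0.4643, -0.1722], [0.0908, 0.093], 89.0263] 0.046529116267831794
  grip top [ 0.4981 -0.3852] 82 0.12410114240673781
  grip fit [ 0.5002 -0.3851  0.3233] 6.198498644357177e-05
  grip fit [ 0.5002 -0.3851  0.3282] 6.19496285954972e-05
  grip fit [ 0.5002 -0.3851  0.3233] 6.198498644371013e-05
  grip fit [ 0.5002 -0.3851  1.8941] 6.198498644356947e-05
  holder plate [[0.4986, -0.3852], [0.0541, 0.05], 1.7573]
==  side
tall winding [0.5136 0.1174] 335 0.0023
  topflange [0.5121 0.1182] 0.026 0.0518
short winding [0.498  0.0164] 126 0.0034
  topflange [0.4984 0.0179] 0.026 0.0337
nest ring [ 0.4628 -0.169 ] 139 0.0061
  plate rect [[0.4628, -0.1711], [0.0966, 0.0901], 88.7259] 0.0459354613056266
  grip top [ 0.4985 -0.3821] 21 0.12301570013468624
  grip fit [ 0.4985 -0.3843  0.409 ] 7.954059951035018e-05
  grip fit [ 0.4985 -0.3843  0.409 ] 7.95405994357099e-05
  grip fit [ 0.4985 -0.3843  0.409 ] 7.954059945781168e-05
  grip fit [ 0.4985 -0.3843  1.9798] 7.954059951035576e-05
  holder plate [[0.4969, -0.381], [0.0494, 0.0537], 1.8284]
==  both
tall winding [0.5147 0.1177] 586 0.0021
  topflange [0.5125 0.1174] 0.0269 0.0519
short winding [0.4991 0.0165] 236 0.0031
  topflange [0.4972 0.0168] 0.0266 0.034
nest ring [ 0.4626 -0.1718] 487 0.0067
  plate rect [[0.4638, -0.1712], [0.093, 0.0964], 0.0118] 0.04636993886844981
  grip top [ 0.4982 -0.3845] 103 0.12381200370778446
  grip fit [ 0.4999 -0.3845  0.3115] 0.00016084141755405822
  grip fit [ 0.4999 -0.3845  0.3253] 0.00016080642038368329
  grip fit [ 0.4999 -0.3845  0.3115] 0.00016084141755406226
  grip fit [ 0.4999 -0.3845  1.8823] 0.00016084141755405915
  holder plate [[0.4985, -0.3822], [0.0541, 0.056], 1.7573]
```

```bash
cat >> h.py <<'E'
Q=[2**-.5,2**-.5,0,0]
def fcloud(c):
    K=c["intrinsics"];z=c["range_z"].astype(float);v,u=np.mgrid[:420,:560]
    a=(u-K[0,2])/K[0,0];b=(v-K[1,2])/K[1,1];th=np.hypot(a,b)+1e-9;k=np.tan(np.minimum(th,1.5))/th
    X=(np.stack([a*k*z,b*k*z,z],-1)-c["t"])@c["R"]; X[(z==0)|(th>1.35)]=np.nan
    return X
def around(X,c,r,z0,z1):
    x=X.reshape(-1,3);x=x[~np.isnan(x[:,0])]
    return x[(np.hypot(*(x[:,:2]-c).T)<r)&(x[:,2]>z0)&(x[:,2]<z1)]
E
python3 - <<'E'
from h import *
for n,p in(("nest",(.463,-.172,.22)),("coil",(.513,.117,.2))):
    move_ptp(list(p),Q);c=capture("wrist");np.savez("w_"+n+".npz",**c)
    if n=="nest":cv2.imwrite("pics/wnest.png",c["image"])
    print(n,(-c["R"].T@c["t"]).round(3),c["R"][2].round(2),current_clock())
    X=fcloud(c)
    if n=="nest":
        p=around(X,(.463,-.172),.045,.0490,.06);p=p[np.hypot(*(p[:,:2]-(.463,-.172)).T)<.042]
        print(len(p),np.median(p[:,2]),circ(p[:,:2]),cv2.minEnclosingCircle(p[:,:2].astype(np.float32)))
    else:
        p=around(X,(.513,.117),.03,.049,.056);d=np.hypot(*(p[:,:2]-(.513,.117)).T);p=p[d>.011]
        print(len(p),np.median(p[:,2]),p[:,:2].mean(0),cv2.minEnclosingCircle(p[:,:2].astype(np.float32)))
E
```

```text
nest [ 0.463 -0.093  0.382] [-0.   -0.29 -0.96] 2.6333
1270 0.05110187458436463 (array([ 0.46339496, -0.17181214]), np.float64(0.03121615842875121)) ((0.463992178440094, -0.17207852005958557), 0.03556917607784271)
coil [0.513 0.195 0.362] [-0.   -0.29 -0.96] 3.8167
1388 0.051649343646099716 [0.51387291 0.11762448] ((0.5139418244361877, 0.11692702025175095), 0.02513734996318817)
```

View pics/wnest.png

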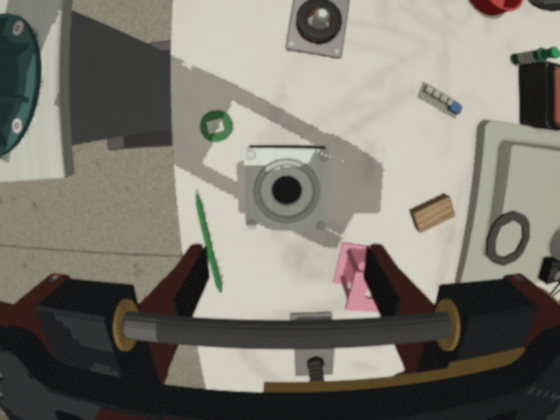

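The wrist picture shows the nest at (287,190). The ring fit gives r = 31 mm at (0.4634, -0.1718), and the coil's top flange gives r = 25 mm at (0.5139, 0.117). Both match the given sizes.

Run:
```python
from h import *
x,y=.5138,.1173
servo_line([x,y,.09],Q,rate=.15)
print(servo_line([x,y,.031],Q,rate=.06,contact_N=6))
move_gripper(.040);print("gap",current_finger_gap(),current_grip_force(),current_force())
servo_line([x,y,.036],Q,rate=.03);print(current_force(),current_finger_gap())
servo_line([x,y,.151],Q,rate=.08);print("gap",current_finger_gap(),current_grip_force(),current_force(),current_clock())
for n in("scene","wrist"):
    c=capture(n);np.savez("l_"+n,**c)
    X=(fcloud if n=="wrist" else cloud)(c)
    p=around(X,(x,y),.032,.12,.180);print(n,len(p),np.histogram(p[:,2],np.arange(.12,.182,.004))[0])
    t=around(X,(x,y),.026,.165,.178);print(np.median(t[:,2]) if len(t) else None,cv2.minEnclosingCircle(t[:,:2].astype(np.float32)) if len(t) else None)
    if n=="scene":cv2.imwrite("pics/lift.png",cv2.resize(c["image"][80:300,100:400],None,fx=2.5,fy=2.5))
```

```text
False
gap 0.0495657464986251 30.000045653432608 [-0.36258851  0.47565762  0.83450273]
[-0.01785048 -0.20269945 -1.40667634] 0.04933601240213735
gap 0.049079604021495804 29.999540420249104 [-0.59010661 -0.21283384 -1.16773893] 8.425
scene 642 [  0   1  54  40  49  33  36  36  39  43  48  56 125  62  20]
0.17130284485919944 ((0.513990581035614, 0.11648924648761749), 0.02575920708477497)
wrist 9219 [   0    5  692  210  260  281  293  346  430  448  370  368 4965  367
  184]
0.1708978611198136 ((0.5136806964874268, 0.11777577549219131), 0.025989625602960587)
```

View pics/lift.png

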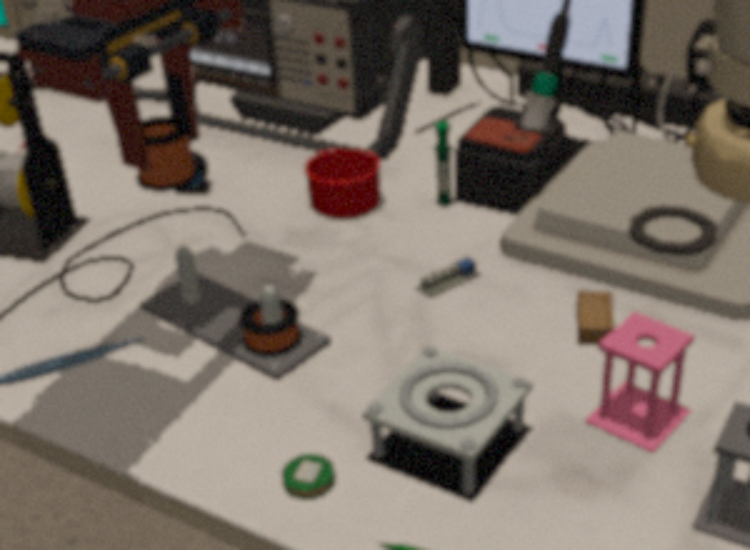

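The lift picture shows the coil hanging upright in the gripper at (167,155), its post bare at (187,275) and the short coil undisturbed.

Run:
```python
from h import *
x,y=.4634,-.1718
servo_line([x,y,.151],Q,rate=.15);print(current_finger_gap(),current_force())
servo_line([x,y,.080],Q,rate=.08)
print(servo_line([x,y,.066],Q,rate=.02,contact_N=4),current_position(),current_force())
sleep(.2);move_gripper(.075);print(current_finger_gap())
servo_line([x,y,.2],Q,rate=.12)
c=capture("wrist");np.savez("n_w",**c);X=fcloud(c)
t=around(X,(x,y),.03,.083,.098);print(np.median(t[:,2]),t[:,2].std(),cv2.minEnclosingCircle(t[:,:2].astype(np.float32)))
A=np.c_[t[:,:2]-(x,y),np.ones(len(t))];print("tilt",np.linalg.lstsq(A,t[:,2],rcond=None)[0])
s=capture("scene");X=cloud(s);t=around(X,(x,y),.03,.084,.098)
print(np.median(t[:,2]),cv2.minEnclosingCircle(t[:,:2].astype(np.float32)))
cv2.imwrite("pics/placed.png",np.hstack([cv2.resize(s["image"][170:310,200:340],(400,400)),cv2.resize(c["image"][110:270,200:360],(400,400))]))
print(current_clock())
```

```text
0.049092960709321516 [ 0.35569085  0.56433993 -0.76251808]
True [ 0.46341639 -0.17181152  0.06893109] [0.13536197 0.17003369 4.50049351]
0.07488095749382385
0.08956854358417078 0.0011317412191763506 ((0.4626407325267792, -0.1722598820924759), 0.024967672303318977)
tilt [-0.00171849  0.00697041  0.08942835]
0.09021525410454902 ((0.46308737993240356, -0.17203371226787567), 0.025603266432881355)
14.3667
```

View pics/placed.png

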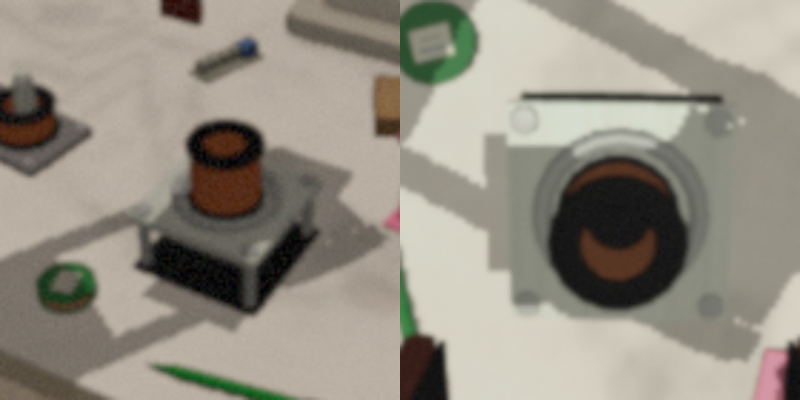

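The coil sits flat: its top is at 90 mm, centred at (0.463, -0.172), left crop (225,165). Next I look at the probe from above.

Run:
```python
from h import *
from scipy.optimize import least_squares
x,y=.499,-.3845
move_gripper(.05)
move_ptp([x,y,.22],Q)
c=capture("wrist");np.savez("p_w",**c);X=fcloud(c)
cv2.imwrite("pics/probe.png",cv2.resize(c["image"][90:290,180:380],(600,600),interpolation=2))
for lo in(.115,.121):
  t=around(X,(x,y),.02,lo,.13);print(len(t),np.median(t[:,2]),t[:,:2].mean(0),cv2.minAreaRect(t[:,:2].astype(np.float32)))
h=around(X,(x,y),.04,.071,.0765);print(cv2.minAreaRect(h[:,:2].astype(np.float32)))
p=around(X,(x,y),.02,.084,.12)
def f(s):
    R=np.array([[np.cos(s[2]),np.sin(s[2])],[-np.sin(s[2]),np.cos(s[2])]]);l=(p[:,:2]-s[:2])@R.T
    return np.abs(l).max(1)-.008
for a in(0,.4,.8):
    s=least_squares(f,(x,y,a),loss="soft_l1",f_scale=.001);print(len(p),s.x,s.cost)
print(current_clock())
```

```text
388 0.12340700632227655 [ 0.49943087 -0.38421021] ((0.49947524070739746, -0.3853888511657715), (0.016099564731121063, 0.016531165689229965), 17.39008140563965)
345 0.12353552433399147 [ 0.4994528  -0.38493479] ((0.4994295537471771, -0.38540881872177124), (0.01597350463271141, 0.01651574857532978), 17.905166625976562)
((0.49812665581703186, -0.38554760813713074), (0.04955026134848595, 0.05056724697351456), 1.6420735120773315)
205 [ 0.49953792 -0.38552872  0.28982604] 4.504898131315046e-06
205 [ 0.49953792 -0.38552872  0.28982604] 4.504898131315048e-06
205 [ 0.49953792 -0.38552872  0.28982604] 4.504898131315043e-06
15.8833
```

View pics/probe.png

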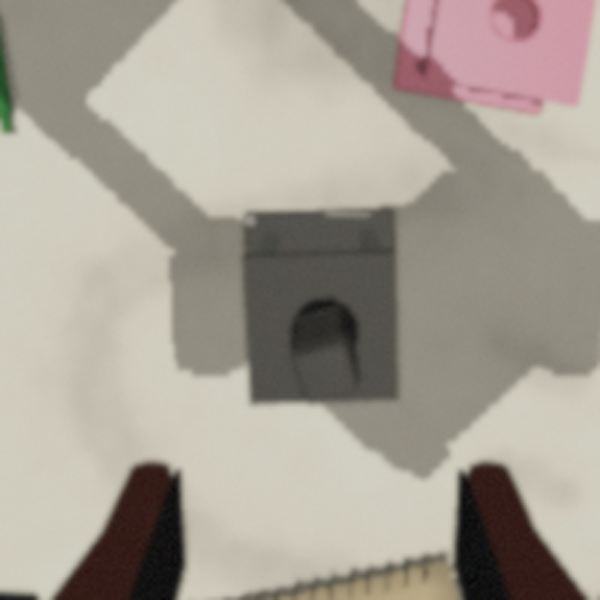

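The picture shows the probe grip upright in the holder at crop (325,350), turned about 17.5°. The pink holder at (515,40) is clear of the reach.

Run:
```python
from h import *
from scipy.spatial.transform import Rotation as R
x,y=.4995,-.3854
q=(R.from_euler("z",.303)*R.from_quat(Q)).as_quat()
np.save("q.npy",q)
move_ptp([x,y,.15],q)
print(servo_line([x,y,.084],q,rate=.06,contact_N=5))
f0=current_force();move_gripper(.010);print("gap",current_finger_gap(),current_grip_force(),f0,current_force(),current_torque())
servo_line([x,y,.22],q,rate=.08);print(current_finger_gap(),current_force(),current_position(),current_joint_pos())
for n in("scene","side"):
    c=capture(n);np.savez("pl_"+n,**c);X=cloud(c)
    print(n)
    for a,b in((.141,.165),(.165,.185),(.185,.206),(.135,.215)):
        p=around(X,(x,y),.02,a,b);
        if len(p):print(a,len(p),p.mean(0).round(4),p[:,2].min().round(4))
    cv2.imwrite("pics/pl_"+n+".png",c["image"])
print(current_clock())
```

```text
False
gap 0.015990852788152536 30.000041127204895 [ 1.15315707  0.63302087 -0.1675495 ] [ 0.12186982 -0.31714124  0.83737773] [ 0.06329062 -0.04069951  0.02082521]
0.016306844430408193 [ 0.6988621   0.50290716 -0.38472098] [ 0.49924691 -0.38518745  0.21945046] [-7.66630615e-01  4.05734388e-01  1.44385418e+00  4.56675053e-06
  1.29301507e+00 -1.06961662e+00]
scene
0.141 68 [ 0.4964 -0.3853  0.1542] 0.1431
0.165 63 [ 0.4964 -0.3853  0.1756] 0.1654
0.185 70 [ 0.4963 -0.3852  0.1955] 0.1853
0.135 248 [ 0.4954 -0.3855  0.1823] 0.1431
side
0.141 26 [ 0.4971 -0.3821  0.1532] 0.1421
0.165 25 [ 0.4973 -0.382   0.1753] 0.1656
0.185 23 [ 0.4968 -0.3819  0.1951] 0.186
0.135 100 [ 0.4969 -0.381   0.1837] 0.1421
20.1
```

Run:
```python
from h import *
q=np.load("q.npy");x,y=.463,-.172
servo_line([x,y,.22],q,rate=.1);sleep(.5)
for n in("scene","side"):
    c=capture(n);X=cloud(c);cam=-c["R"].T@c["t"];d=np.array([x,y])-cam[:2];d/=np.linalg.norm(d)
    nrm=np.array([-d[1],d[0]])
    p=around(X,(x,y),.015,.144,.205);t=around(X,(x,y),.03,.086,.096)
    cc=np.array(cv2.minEnclosingCircle(t[:,:2].astype(np.float32))[0])
    print(n,"stem",p[:,:2].mean(0)+.0031*d,"lateral stem-coil",(p[:,:2].mean(0)-cc)@nrm,"coil",cc,"tip",p[:,2].min() if len(p) else None,nrm)
print(current_position(),current_clock())
```

```text
scene stem [ 0.46345367 -0.17198408] lateral stem-coil -0.0002415747709507692 coil [ 0.46283022 -0.17206505] tip 0.1442736919588997 [-0.49995632  0.86605062]
side stem [ 0.4615052  -0.17195139] lateral stem-coil -0.0009495010163509685 coil [ 0.46223265 -0.16994451] tip 0.14483537362983848 [0.99359913 0.11296354]
[ 0.4630041  -0.17199533  0.22002185] 23.0167
```

Stem and bore agree within 1 mm in both views, so I lower it with a contact guard.

Run:
```python
from h import *
q=np.load("q.npy");x,y=.4634,-.1716
servo_line([x,y,.175],q,rate=.06)
print(servo_line([x,y,.114],q,rate=.04,contact_N=3));sleep(.6)
print(current_position(),current_force(),current_torque(),current_finger_gap(),abs(current_qvel()).max())
ims=[]
for n in("scene","side"):
    c=capture(n);X=cloud(c);cam=-c["R"].T@c["t"];d=np.array([x,y])-cam[:2];d/=np.linalg.norm(d);nrm=np.array([-d[1],d[0]])
    p=around(X,(x,y),.02,.0935,.1025);t=around(X,(x,y),.03,.04,.087);f=around(X,(x,y),.03,.0865,.0925)
    k=around(X,(x,y),.02,.102,.113)
    print(n,len(p),"lat",(p[:,:2].mean(0)-cv2.minEnclosingCircle(f[:,:2].astype(np.float32))[0])@nrm,"collar z",np.percentile(k[:,2],[5,50,95]),"flange",np.median(f[:,2]))
    u,v=(282,240) if n=="scene" else (320,218)
    ims.append(cv2.resize(c["image"][v-65:v+65,u-65:u+65],(400,400),interpolation=2))
cv2.imwrite("pics/final.png",np.hstack(ims));print(current_clock())
```

```text
False
[ 0.46338642 -0.17161199  0.1139912 ] [-0.07548642  0.00622542 -0.35778512] [-0.01518803 -0.0375688  -0.02296801] 0.016262801080893306 0.0025633228206249073
scene 14 lat 0.00041826898345794877 collar z [0.10480316 0.10818964 0.11057382] flange 0.09025826418942129
side 11 lat -0.0017726258971520292 collar z [0.1051523  0.10783265 0.11171906] flange 0.08922651362935483
26.2917
```

View pics/final.png

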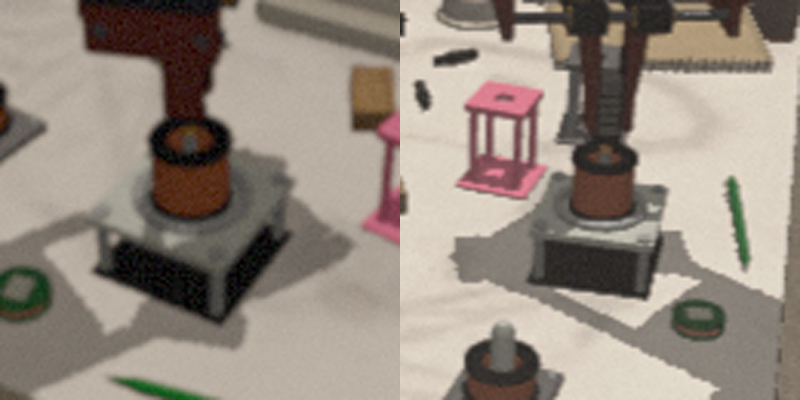

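The final picture shows the stem centred in the coil's bore in both views (left (190,145), right (603,155)). The coil is flat in the nest, the force reading shows no contact, and nothing else has moved.

```bash
python3 -c "
from bench import *
print(current_force(),abs(current_qvel()).max());print(close_job())"
```

```text
[-0.98554961  0.18259899  0.03365366] 0.001271253566170069
the job is handed in; nothing more can be done
None
```

The job is handed in at about 26 s on the clock: the tall coil is flat in the nest and released, and the probe is held still in its bore within about 2 mm of centre, with the tip estimated (not seen directly) about 10 mm below the coil.

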